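# Clamp a drill core with the tommy bar

## Robot

A 6-joint arm with a two-finger parallel gripper is mounted at the origin on the work surface. World frame = base frame: x ahead of the robot, y to its left, z up, the work surface at z = 0. Lengths are in m, angles in rad, forces in N, time in s.
With the tool pointing down it reaches from about 0.3 to 0.775 m from the base axis. Payload 14.6 kg.
Tool frame: the origin (TCP) lies at the very end of the fingers, on their centre line; the grasp point (between the pads) lies 19 mm behind it; z points along the fingers, x is the direction in which the jaws open and shut, and the axes are right-handed (so a half turn about z gives the same grasp; the last joint's range is limited). The gripper opens to 94 mm and grips with 3 to 60 N. Pads are 16 mm wide; open, the fingers measure 119 mm over their backs; the gripper's body (75 mm by 177 mm) begins 78 mm behind the grasp point.
Start: joints at [-1.238, 0.3, 1.521, -0, 1.321, -0.067], TCP at [0.214, -0.507, 0.205] pointing down, gripper open.
Joint ranges: [-3.03, 3.03], [-0.79, 2.21], [0.23, 2.52], [-1.04, 4.18], [0, 3.07], [-2.55, 2.55]. Speed limits (rad/s): [2.22, 2.22, 2.57, 3.14, 3.14, 3.14].

## Interface

Orientations are given as [roll, pitch, yaw] about the fixed x, y, z axes, in that order (R = Rz(yaw) Ry(pitch) Rx(roll)).
In Python, from station import ctrl gives the robot as it stands.
- The arm moves only by the shell command python3 -m inch 'ROWS' [FORCE]. ROWS is JSON, one flat list of numbers, 7 for each row, row after row: the shift along the tool's x, y, z in cm, then the turn, a rotation vector about the tool's x, y, z in rad, then the opening, from 0 (shut) to 1 (fully open). In form: [tx, ty, tz, wx, wy, wz, claw, tx, ty, tz, wx, wy, wz, claw, ...]. A call has 1 to 20 rows; each row shifts and turns the commanded pose from where the row before left it, along the tool's axes as they then stand; what a row does not reach is not made up. A row lasts 1/8 s, in which the tool goes at most 62.5 mm and 10.7 degrees, less where a joint would pass 70% of its speed; a pose out of reach is approached as far as the arm can. A call is refused whole if a number of a shift passes 6.25 or a number of a turn 0.188, either way. A call with a gripper value outside its range is refused whole. The fingers move at their own pace and stop on an object; FORCE is the grip in N (left out, the last holds). Time passes only in rows, so rows that do not move let the fingers close. It gives the time, the measured TCP pose, the force and the opening at its end, in the units of the state.
- ctrl.get_obs(): the state, without advancing time (a new reading comes with each control period).
- ctrl.camera(name): name is "scene" or "side" or "wrist"; returns (picture, depth): 400x640x3 uint8, red, green, blue; 400x640 float32, m along the optical axis (not along the pixel's ray), 0 where there is no reading.
- ctrl.camera_params(name): a dict with "vertical_fov" (degrees; the focal length in pixels is half the picture's height over the tangent of half this angle, whatever the lens; pixels are square), "cx", "cy" (the principal point, pixels), "camera_from_world" (4x4, takes a point from world to camera coordinates); the wrist camera has in their place "mount" (4x4, takes a point from camera to tool coordinates, whose origin is the TCP and whose axes are the tool frame's). Camera axes: x right, y down, z forward; pixel columns grow to the right and rows downward; lengths in m; the calibration is good to about 2 mm. A picture is of the moment at which its call begins: read the wrist's pose just before it. camera_params takes no time and is no camera call.
- ctrl.hand_in(): hands the job in, once; it reports no verdict.
Trained networks look in the newest picture that a camera, given by its name, has taken for a name from the list of things; names that differ only in an ending like _2 or _b are one class to them, and where a whole thing is asked for, a point or a joint stands for the part that bears it (a point fixed in the world has none). Each returns a list of dicts, best first, with "score" (0 to 1); they miss things now and then, are a little off and sometimes report something else, mostly with a low value. They report only what shows in the picture. A call takes as long as a camera call. They do not tell look-alikes from the thing itself.
- ctrl.spot_in(camera, label): "bbox" ([centre column, centre row, width, height] in pixels, round what is visible of it).
- ctrl.place_of(camera, label): "centre" ([column, row] in pixels: a listed point, or the origin of a listed thing).
The state is a dict: "time_s": time; "qpos": joint angles; "joint_vel": joint speeds; "tau": joint torques, N m; "ee_pos": TCP position; "eef_rot": TCP orientation; "force": force on the tool from outside, world axes, zero at the start; "moment": the same for the moment, N m; "grip_width": finger opening in m.
Only numpy, scipy, OpenCV 4.12 (cv2) and the standard library are available. Lean on these libraries where they do the work, as an engineer would, in place of code of your own. Each camera call takes 0.05 s, during which the arm holds its last target. There are 200 camera calls.

## Task

Clamp the drill core in its cradle: take the red-handled tommy bar from its rest, put it in a hole of the brass collar and turn the collar clockwise (seen from above), moving the bar to the next hole each time the columns stop the swing, until the collar takes about half as much effort again as when it runs freely (never twice as much). Turn the collar only with the bar, then lay the bar back on its rest as it was and leave the core and everything else on the bench where it is.

Things in the scene. Friction and masses are not known exactly. Their poses are not given: they have to be found in the camera images.
- stand: green four-column screw clamp fixed to the bench; base plate 190 x 180 x 12 mm, cross plate 120 (x) x 150 (y) mm, its top 155 mm above the bench. Origin: centre of the underside, on the collar's vertical axis; its -x side faces the robot. A sprung pad under the cross plate, driven down by the collar's screw, presses on the core; the screw's end stands above the collar, up to 232 mm over the bench
- collar: brass collar on the cross plate, 92 mm diameter, 34 mm high, turning about the vertical axis without rising or sinking. Six radial holes 60 degrees apart, 12 x 12 mm, 35 mm deep (bottom 11 mm from the axis), centre lines 17 mm above its underside (173 mm above the bench). Origin: centre of the underside; its x axis points out through one hole (red dot on top)
- collar_mid (a point): centre of the collar at hole height. Effort about this axis: some 0.35 to 0.7 N m when it runs freely (less just after stopping); it stays where it is left. After 60 to 115 degrees from the start (it varies) the pad meets the core, and the effort then rises by about 1.5 N m per radian. Right is 0.3 N m above the free effort (0.15 to 0.55 will do). Clockwise from above tightens
- collar_mark (a point): point at the mouth of the collar's red-dot hole, 46 mm from the axis, on the hole's centre line; turns with the collar
- bar: steel tommy bar, 0.2 kg, lying level on its rest: red square handle 14 x 14 x 100 mm, then a round shank of 10 mm diameter and 105 mm length with an 8 mm long tapered nose. Origin: centre of the handle; x points along the bar to the nose; the balance point is about 25 mm from the origin towards the nose. It can be gripped across the handle between the two blocks of the rest
- bar_tip (a point): end of the bar's nose, 155 mm from the bar's origin along its x
- rest: grey plate with two black notched blocks that hold the bar, fixed to the bench; the notches hold the bar's centre line 40 mm above the bench. The blocks (12 mm long, 30 mm wide, 43 mm high over their lips) stand 37 mm behind and 75 mm ahead of its origin along x. Origin: on the bench, under the bar's origin; the bar lies along its x
- core: grey rock core, 60 mm diameter, 160 mm long, 1.2 kg, lying under the clamp in a white V cradle along the clamp's x; origin: its centre; its x runs along it
- chip_tray: white two-part tray 170 x 110 x 30 mm fixed to the bench, a bystander; origin: centre of its underside
- core_piece: short rock core standing on end, 60 mm diameter, 70 mm high, a bystander; origin: centre of its underside
- dropper: white bottle with red cap, 40 mm diameter, 90 mm high, a bystander; origin: centre of its underside
- hammer: hammer 220 mm long lying on the bench, a bystander; x points to the head
- wrench: wrench 160 mm long lying on the bench, a bystander; x points to the head
- mug: blue mug, 76 mm diameter, 90 mm high, a bystander; origin: centre of its underside
- field_book: orange book 110 x 75 x 14 mm lying on the bench, a bystander; origin: centre of its underside
- column (a point): top of one of the clamp's four steel columns (12 mm diameter, rising to 200 mm above the bench). They stand 70 mm from the collar's axis, at 52 degrees either side of the clamp's -x and +x directions; so a 10 mm bar in the collar can swing about 43 degrees either side of -x before it meets a column (about 29 degrees either side of y)
There are look-alikes about, which are no part of the job. Leave any orange look-alike of the bar alone. Leave any green look-alike of the rest alone.

How it is judged:
On the way, in this order (a step that is already met when the one before it is completed fails the run):
1. with the bar in a hole, the collar has been turned at least 15 degrees (distance between bar_tip and collar_mid below 0.03 m and distance of collar_mark from where it was at the start of the episode above 0.012 m), for 0.1 s.
2. the bar is drawn out of that hole (distance between bar_tip and collar_mid above 0.049 m), for 0.1 s.
3. the bar is in the next hole (distance between bar_tip and collar_mid below 0.03 m), for 0.1 s.
At the end, for the whole second after the job is handed in: the clamp presses on the core with 20 to 100 N (collar effort about 0.13 to 0.65 N m above the free effort), the core within 8 mm of where it lay; the bar lies at rest in both notches of its rest, nose the same way as before, within 15 mm and about 7 degrees of the rest's line (contact force between stand and core between 20 and 100 N and distance of core from where it was at the start of the episode below 0.008 m and horizontal distance between bar and rest below 0.015 m and angle between the x axis of bar and the x axis of rest, either way round below 0.12 rad and x of bar_tip in the frame of rest above 0.1 m and height (world z) of bar between 0.036 and 0.044 m and linear speed of bar below 0.02 m/s); the robot touches nothing.
It fails at once if the core is overloaded: more than 115 N from the clamp (contact force between stand and core above 115 N).
It fails at once if the collar is turned with the hand instead of the bar (contact force between any of the fingers, the arm and collar above 3 N).
It fails at once if a bystander is moved by more than 25 mm (distance of any of core_piece, dropper, hammer, wrench, mug, field_book from where it was at the start of the episode above 0.025 m).
It also fails if it takes over 72 s, if anything falls off the work surface, if the arm or the gripper's body presses on something with over 40 N, if the wrist force passes 120 N, or if a joint passes its speed limit or range.

## Working session

There is one attempt and no reset: what is moved stays moved. The work goes in short steps, Python scripts to look and compute and a shell command to move; the robot and the scene stay as the last step left them, time stands still between calls to the robot, and variables do not carry over. Pictures are saved under pics/ and viewed, about 8 in all and at most 12, crops included, and the job is handed in when it is done.

```bash
ls; mkdir -p pics; python3 - <<'E'
from station import ctrl
import cv2,numpy as np
np.set_printoptions(precision=4,suppress=True)
o=ctrl.get_obs();print(o)
for c in("scene","side"):
    im,d=ctrl.camera(c);cv2.imwrite(f"pics/{c}0.png",im[:,:,::-1]);p=ctrl.camera_params(c);print(p)
    for l in("stand","bar","bar_tip","rest","collar_mid","collar_mark","column"):
        r=ctrl.place_of(c,l)
        print(c,l,[(np.round(q["centre"],0).tolist(),round(q["score"],2),) for q in r[:4]])
print(ctrl.camera_params("wrist"))
E
```

```text
pics
{'time_s': 0.0, 'qpos': array([-1.2376,  0.3005,  1.5216, -0.    ,  1.3207, -0.0666]), 'joint_vel': array([-0.0001, -0.0015, -0.0002, -0.0001, -0.0007, -0.0006]), 'tau': array([  0.0004, -53.1807, -35.2736,   0.0708,   0.0244,  -0.0001]), 'ee_pos': array([ 0.214 , -0.5064,  0.2049]), 'eef_rot': array([-3.1415,  0.0011, -1.171 ]), 'force': array([-0.3754, -0.2136, -0.1476]), 'moment': array([ 0.0178,  0.0303, -0.0243]), 'grip_width': 0.09406926117992569}
{'vertical_fov': 42.6165928240361, 'cx': 316.69979159974935, 'cy': 197.33646625815206, 'camera_from_world': array([[-0.1967,  0.9803,  0.0176,  0.1004],
       [ 0.795 ,  0.17  , -0.5823, -0.3343],
       [-0.5738, -0.1005, -0.8128,  1.9852],
       [ 0.    ,  0.    ,  0.    ,  1.    ]])}
scene stand [([322.0, 250.0], 0.72), ([408.0, 228.0], 0.65), ([177.0, 226.0], 0.39)]
scene bar [([427.0, 183.0], 0.68), ([408.0, 227.0], 0.54), ([323.0, 226.0], 0.43)]
scene bar_tip [([415.0, 273.0], 0.8), ([389.0, 163.0], 0.76)]
scene rest [([402.0, 235.0], 0.91), ([353.0, 188.0], 0.83)]
scene collar_mid [([320.0, 220.0], 0.75)]
scene collar_ma
[... 292 characters left out ...]
0.7396,  1.2399],
       [ 0.    ,  0.    ,  0.    ,  1.    ]])}
side stand [([271.0, 234.0], 0.74), ([340.0, 124.0], 0.42)]
side bar [([296.0, 311.0], 0.89), ([383.0, 355.0], 0.72)]
side bar_tip [([224.0, 318.0], 0.94), ([416.0, 305.0], 0.69)]
side rest [([295.0, 320.0], 0.95), ([363.0, 260.0], 0.9)]
side collar_mid [([263.0, 192.0], 0.79)]
side collar_mark [([282.0, 190.0], 0.82)]
side column [([273.0, 202.0], 0.9)]
{'vertical_fov': 67.43735207712928, 'cx': 318.14931129089746, 'cy': 199.38618466779621, 'mount': array([[ 1.    ,  0.0009,  0.0011, -0.0006],
       [-0.0011,  0.9731,  0.2305, -0.0667],
       [-0.0009, -0.2305,  0.9731, -0.1796],
       [ 0.    ,  0.    ,  0.    ,  1.    ]])}
```

View pics/scene0.png

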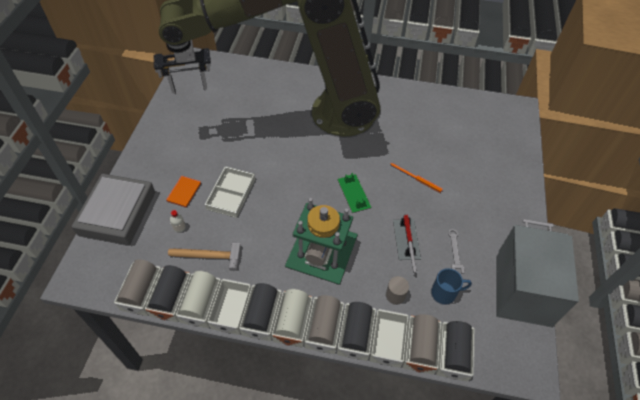

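View pics/side0.png

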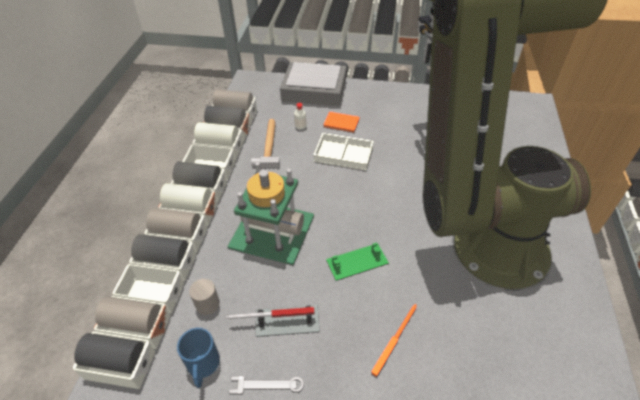

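The red bar lies on the grey rest at scene (408,240), side (290,315), with its nose at scene (415,273). It could be confused with the orange stick at scene (415,178), side (395,340), or the green rest at scene (353,190), side (358,260). I choose the red-handled bar on the grey rest. The clamp is at scene (322,235), side (268,215).

```bash
cat > h.py <<'E'
import numpy as np,cv2
from scipy.spatial.transform import Rotation as R
from station import ctrl
np.set_printoptions(precision=4,suppress=True)
def cam(n,o=None):
    p=ctrl.camera_params(n);f=200/np.tan(np.radians(p["vertical_fov"]/2))
    K=np.array([[f,0,p["cx"]],[0,f,p["cy"]],[0,0,1]])
    if n=="wrist":
        o=o or ctrl.get_obs();T=np.eye(4);T[:3,:3]=R.from_euler("xyz",o["eef_rot"]).as_matrix();T[:3,3]=o["ee_pos"]
        C=np.linalg.inv(T@p["mount"])
    else:C=p["camera_from_world"]
    return K,C
def tri(views):
    "views: [(K,C,(u,v))] least squares intersection"
    A=[]
    for K,C,(u,v) in views:
        P=K@C[:3];A+= [u*P[2]-P[0],v*P[2]-P[1]]
    A=np.array([a/np.linalg.norm(a[:3]) for a in A]);return np.linalg.lstsq(A[:,:3],-A[:,3],rcond=None)[0]
def onz(K,C,uv,z):
    Ci=np.linalg.inv(C);d=Ci[:3,:3]@np.linalg.inv(K)@[uv[0],uv[1],1];c=Ci[:3,3];return c+d*(z-c[2])/d[2]
def cloud(K,C,d):
    v,u=np.mgrid[:d.shape[0],:d.shape[1]];P=np.stack([(u-K[0,2])/K[0,0]*d,(v-K[1,2])/K[1,1]*d,d],-1)
    return (P-C[:3,3])@C[:3,:3]
def proj(K,C,X):
    p=K@(C[:3,:3]@X+C[:3,3]);return p[:2]/p[2]
E
python3 - <<'E'
from h import *
S=cam("scene");D=cam("side")
for n,a,b in[("bar",(408,227),(296,311)),("tip",(415,273),(224,318)),("rest",(402,235),(295,320)),("cmid",(320,220),(263,192)),("mark",(324,207),(282,190))]:
    X=tri([(*S,a),(*D,b)]);print(n,X,proj(*S,X)-a,proj(*D,X)-b)
for n in("scene","side"):
    im,d=ctrl.camera(n);K,C=cam(n);P=cloud(K,C,d);i=im.astype(int)
    r,g,b=i[...,0],i[...,1],i[...,2]
    m=(r>110)&(g<55)&(b<60)&(P[...,2]>.02)&(P[...,2]<.07)&(d>0);Q=P[m]
    print(n,"red",len(Q),Q.mean(0),Q.min(0),Q.max(0)); 
    w=np.linalg.svd(Q[:,:2]-Q[:,:2].mean(0),full_matrices=False)[2][0];print(" dir deg",np.degrees(np.arctan2(w[1],w[0])))
    m=(g>r+20)&(g>b+10)&(abs(P[...,2]-.155)<.006);Q=P[m]
    print(" plate",len(Q),cv2.minAreaRect(Q[:,:2].astype(np.float32)))
    m=(r>150)&(b<80)&(g>90)&(abs(P[...,2]-.189)<.006);Q=P[m];print(" collar top",len(Q),cv2.minEnclosingCircle(Q[:,:2].astype(np.float32)),Q.mean(0))
E
```

```text
bar [0.4992 0.2915 0.0366] [-1.0533 -1.2594] [-1.5469  1.6611]
tip [0.6599 0.3305 0.0338] [-0.4206 -0.4322] [-0.5534  0.5549]
rest [ 0.5029  0.2837 -0.0158] [-0.1285 -0.1499] [-0.1821  0.1988]
cmid [0.6215 0.0327 0.1621] [1.1691 1.7108] [ 1.6094 -1.7698]
mark [0.5753 0.0324 0.1707] [0.1463 0.2258] [ 0.2131 -0.2353]
scene red 94 [0.5111 0.2932 0.0449] [0.4612 0.2774 0.0383] [0.5567 0.3087 0.053 ]
 dir deg 13.651102816928503
 plate 605 ((0.6272721290588379, 0.03861258551478386), (0.1481577754020691, 0.12082921713590622), 82.39513397216797)
 collar top 443 ((0.6220822334289551, 0.03721495717763901), 0.04603370279073715) [0.6273 0.0387 0.188 ]
side red 24 [0.5079 0.3002 0.0458] [0.4605 0.2876 0.0419] [0.5437 0.3081 0.0498]
 dir deg 12.763988399983518
 plate 716 ((0.6165319681167603, 0.038124483078718185), (0.1518326699733734, 0.11975430697202682), 82.00696563720703)
 collar top 43 ((0.6124430298805237, 0.05435556918382645), 0.04201396554708481) [0.6062 0.0667 0.1874]
```

```bash
python3 -m inch '[-4.3,-4.38,-0.45,0,0,0,1,-4.3,-4.38,-0.45,0,0,0,1,-4.3,-4.38,-0.45,0,0,0,1,-4.3,-4.38,-0.45,0,0,0,1,-4.3,-4.38,-0.45,0,0,0,1,-4.3,-4.38,-0.45,0,0,0,1,-4.3,-4.38,-0.45,0,0,0,1,-4.3,-4.38,-0.45,0,0,0,1,-4.3,-4.38,-0.45,0,0,0,1,-4.3,-4.38,-0.45,0,0,0,1]'
python3 -m inch '[0,0,0,0,0,-0.186,1,0,0,0,0,0,-0.186,1,0,0,0,0,0,-0.186,1,0,0,0,0,0,-0.186,1,0,0,0,0,0,-0.186,1,0,0,0,0,0,-0.186,1,0,0,0,0,0,-0.186,1,0,0,0,0,0,-0.186,1,0,0,0,0,0,-0.186,1,0,0,0,0,0,-0.186,1,0,0,0,0,0,-0.186,1,0,0,0,0,0,-0.186,1,0,0,0,0,0,-0.186,1,0,0,0,0,0,-0.186,1,0,0,0,0,0,0,1]'
python3 - <<'E'
from h import *
o=ctrl.get_obs();print(o)
im,d=ctrl.camera("wrist");W=cam("wrist",o);cv2.imwrite("pics/w1.png",im[:,:,::-1])
for l,z in("collar_mid",.172),("collar_mark",.172),("column",.2),("stand",0):
    for q in ctrl.place_of("wrist",l)[:4]:print(l,round(q["score"],2),q["centre"],onz(*W,q["centre"],z))
P=cloud(*W,d);i=im.astype(int);r,g,b=i[...,0],i[...,1],i[...,2]
m=(g>r+20)&(g>b+10)&(abs(P[...,2]-.155)<.006);Q=P[m].astype(np.float32)
print(" plate",len(Q),cv2.minAreaRect(Q[:,:2]))
m=(r>150)&(b<90)&(g>90)&(abs(P[...,2]-.189)<.006);Q=P[m].astype(np.float32);print(" collar top",len(Q),cv2.minEnclosingCircle(Q[:,:2]),Q.mean(0))
m=(abs(P[...,2]-.2)<.006);n,lab,st,ce=cv2.connectedComponentsWithStats(m.astype(np.uint8))
for k in range(1,n):
    if st[k,4]>25:print("cols",st[k,4],P[lab==k].mean(0))
E
```

```text
time_s: 2.15
ee_pos: [0.4506, 0.0621, 0.2509]
eef_rot: [-3.141, -0.0, -1.171]
force: [0.4, -0.8, 0.4]
grip_width: 0.0942
time_s: 4.03
ee_pos: [0.4502, 0.06, 0.2505]
eef_rot: [3.141, -0.0, 1.432]
force: [-0.7, -0.5, 0.5]
grip_width: 0.0937
{'time_s': 4.025, 'qpos': array([ 0.0517,  0.0487,  1.71  ,  0.    ,  1.3828, -1.3802]), 'joint_vel': array([-0.0027,  0.001 ,  0.0006, -0.0007,  0.001 ,  0.1105]), 'tau': array([ -0.0035, -38.8887, -35.9452,  -0.0128,   0.0763,  -2.1922]), 'ee_pos': array([0.4502, 0.06  , 0.2505]), 'eef_rot': array([ 3.1415, -0.0001,  1.4319]), 'force': array([-0.6948, -0.4895,  0.4852]), 'moment': array([ 0.0547, -0.1336, -0.0305]), 'grip_width': 0.0936588659961497}
collar_mark 0.86 [303.3, 330.3] [0.575  0.0284 0.172 ]
column 0.55 [380.5, 351.7] [0.5856 0.0984 0.2   ]Traceback (most recent call last):
  File "<stdin>", line 8, in <module>
cv2.error: OpenCV(4.12.0) /io/opencv/modules/imgproc/src/convhull.cpp:143: error: (-215:Assertion failed) total >= 0 && (depth == CV_32F || depth == CV_32S) in function 'convexHull'
```

View pics/w1.png

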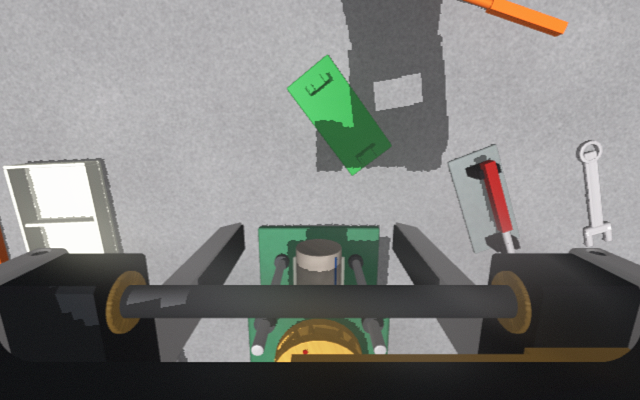

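The wrist view shows the red bar on the grey rest at (498,200), nose down-right. The green decoy is at (335,115) and the orange stick at (540,18). The collar is half hidden by the gripper at the bottom, so I'll move over it to see it clearly.

```bash
python3 -m inch '[0,5.3,-1.7,0,0,0,1,0,5.3,-1.7,0,0,0,1,0,5.3,-1.7,0,0,0,1,0,0,0,0,0,0,1]'
cat > look.py <<'E'
from h import *
import sys
o=ctrl.get_obs()
im,d=ctrl.camera("wrist");W=cam("wrist",o);cv2.imwrite("pics/%s.png"%sys.argv[1],im[:,:,::-1])
for l,z in("collar_mid",.172),("collar_mark",.172),("column",.2),("bar",.04),("bar_tip",.04),("rest",.0):
    for q in ctrl.place_of("wrist",l)[:3]:print(l,round(q["score"],2),q["centre"],onz(*W,q["centre"],z))
P=cloud(*W,d);i=im.astype(int);r,g,b=i[...,0],i[...,1],i[...,2]
def rect(n,m):
    Q=P[m&(d>0)].astype(np.float32)
    if len(Q)>50:print(n,len(Q),cv2.minAreaRect(Q[:,:2]),Q.mean(0))
rect("plate",(g>r+20)&(g>b+10)&(abs(P[...,2]-.155)<.006))
rect("collar top",(r>150)&(b<110)&(g>90)&(abs(P[...,2]-.189)<.005))
rect("handle",(r>110)&(g<70)&(b<70)&(P[...,2]>.03)&(P[...,2]<.06))
rect("dot",(r>130)&(g<70)&(b<70)&(abs(P[...,2]-.189)<.006))
m=(abs(P[...,2]-.2)<.005);n,lab,st,ce=cv2.connectedComponentsWithStats(m.astype(np.uint8))
for k in range(1,n):
    if st[k,4]>25:print("cols",st[k,4],P[lab==k].mean(0))
E
python3 look.py w2
```

```text
time_s: 4.78
ee_pos: [0.6099, 0.0375, 0.3003]
eef_rot: [-3.141, 0.0, 1.431]
force: [-0.1, 0.1, -0.0]
grip_width: 0.0943
collar_mid 0.58 [556.8, 184.8] [0.6355 0.2861 0.172 ]
collar_mark 0.84 [304.9, 161.5] [0.575  0.0292 0.172 ]
collar_mark 0.32 [80.4, 109.0] [ 0.4933 -0.1823  0.172 ]
column 0.71 [377.9, 168.1] [0.5877 0.0977 0.2   ]
bar 0.66 [489.3, 73.2] [0.5041 0.2898 0.04  ]
bar_tip 0.6 [515.7, 175.2] [0.6519 0.3275 0.04  ]
rest 0.97 [474.6, 75.6] [0.5009 0.29   0.    ]Traceback (most recent call last):
  File "look.py", line 11, in <module>
    rect("plate",(g>r+20)&(g>b+10)&(abs(P[...,2]-.155)<.006))
    ~~~~^^^^^^^^^^^^^^^^^^^^^^^^^^^^^^^^^^^^^^^^^^^^^^^^^^^^^
  File "look.py", line 10, in rect
    if len(Q)>50:print(n,len(Q),cv2.minAreaRect(Q[:,:2]),Q.mean(0))
                                ~~~~~~~~~~~~~~~^^^^^^^^^
cv2.error: OpenCV(4.12.0) /io/opencv/modules/imgproc/src/convhull.cpp:143: error: (-215:Assertion failed) total >= 0 && (depth == CV_32F || depth == CV_32S) in function 'convexHull'
```

View pics/w2.png

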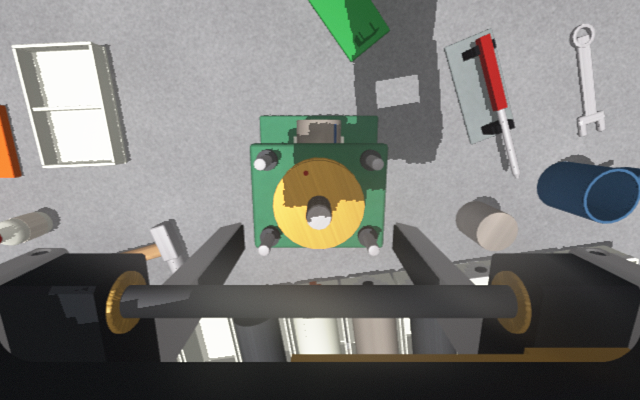

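Clear view now. The collar is centred near (319,204), its red dot at (306,173), with column tops near (264,162), (374,160), (264,250) and (374,248). The red bar runs from (486,40) to (517,175), held by both black blocks of the grey rest.

```bash
sed -i 's/cv2.minAreaRect(Q\[:,:2\])/cv2.minAreaRect(np.ascontiguousarray(Q[:,:2]))/' look.py
cat >> look.py <<'E'
k=int(len(sys.argv)>2)
m=((r>150)&(b<110)&(g>90)|(r>90)&(g>60)&(b<50))&(abs(P[...,2]-.189)<.006)
uv=np.argwhere(m)[:,::-1];uv=cv2.convexHull(uv.astype(np.int32))[:,0]
X=np.array([onz(*W,q,.189)[:2] for q in uv]);A=np.c_[2*X,np.ones(len(X))];s=np.linalg.lstsq(A,(X**2).sum(1),rcond=None)[0]
print("collar circle",s[:2],np.sqrt(s[2]+s[0]**2+s[1]**2))
print("dot at",[onz(*W,q,.189) for q in [np.argwhere((r>120)&(g<60)&(b<60)&(abs(P[...,2]-.189)<.006)).mean(0)[::-1]]])
m=(r>110)&(g<70)&(b<70)&(P[...,2]>.03)&(P[...,2]<.06)
uv=np.argwhere(m)[:,::-1];X=np.array([onz(*W,q,.047)[:2] for q in uv]).astype(np.float32);print("handle z=.047",cv2.minAreaRect(X),cv2.fitLine(X,2,0,.01,.01).ravel())
E
python3 look.py w3
```

```text
collar_mid 0.84 [319.8, 203.7] [0.619 0.039 0.172]
collar_mid 0.32 [471.6, 221.6] [0.6612 0.199  0.172 ]
collar_mark 0.55 [304.5, 163.9] [0.5748 0.0291 0.172 ]
collar_mark 0.54 [516.3, 180.1] [0.6218 0.2462 0.172 ]
column 0.85 [379.0, 169.7] [0.5867 0.0996 0.2   ]
bar 0.76 [491.3, 75.8] [0.5045 0.294  0.04  ]
bar 0.71 [121.9, 258.5] [ 0.699 -0.289  0.04 ]
bar_tip 0.57 [516.6, 176.9] [0.6518 0.331  0.04  ]
rest 0.72 [472.1, 79.2] [ 0.5022  0.2876 -0.    ]
plate 5400 ((0.6186892986297607, 0.036715809255838394), (0.1487848460674286, 0.11915833503007889), 81.98873901367188) [0.6036 0.0377 0.1553]
collar top 2249 ((0.6242934465408325, 0.033017050474882126), (0.09142889082431793, 0.07665201276540756), 50.00038528442383) [0.6376 0.0447 0.1906]
handle 786 ((0.5047416687011719, 0.29158446192741394), (0.09813082963228226, 0.013850074261426926), 13.386909484863281) [0.5032 0.2906 0.0471]
cols 128 [ 0.5684 -0.0108  0.2   ]
cols 130 [0.5837 0.0974 0.1999]
cols 36 [0.6098 0.0394 0.2003]
cols 116 [ 0.6529 -0.0227  0.1999]
cols 117 [0.6683 0.0856 0.1999]
collar circle [0.619  0.0374] 0.04581920455351618
dot at [array([nan, nan, nan])]
handle z=.047 ((0.5046407580375671, 0.2914818227291107), (0.09797844290733337, 0.014535627327859402), 13.932719230651855) [0.9717 0.2362 0.5031 0.2906]look.py:23: RuntimeWarning: Mean of empty slice.
  print("dot at",[onz(*W,q,.189) for q in [np.argwhere((r>120)&(g<60)&(b<60)&(abs(P[...,2]-.189)<.006)).mean(0)[::-1]]])
  ret = um.true_divide(
```

```bash
python3 -m inch '[4.85,-2.51,0,0,0,0,0.6,4.85,-2.51,0,0,0,0,0.6,4.85,-2.51,0,0,0,0,0.6,4.85,-2.51,0,0,0,0,0.6,4.85,-2.51,0,0,0,0,0.6,0,0,5,0,0,-0.126,0.5,0,0,5,0,0,-0.126,0.5,0,0,5,0,0,-0.127,0.5,0,0,0,0,0,0,0.5]' 30
python3 - <<'E'
from h import *
# dot from w3 at the earlier pose
im=cv2.imread("pics/w3.png").astype(int);o={"ee_pos":[.6099,.0375,.3003],"eef_rot":[3.1415,0,1.431]};W=cam("wrist",o)
s=im[150:200,280:340];sc=s[...,2]-1.5*s[...,1];v,u=np.argwhere(sc>sc.max()-25).mean(0);uv=(u+280,v+150);X=onz(*W,uv,.189);C=np.array([.6188,.0374]);v=X[:2]-C
print("dot",uv,X,np.linalg.norm(v),np.degrees(np.arctan2(v[1],v[0]))%360)
o=ctrl.get_obs();im,d=ctrl.camera("wrist");W=cam("wrist",o);cv2.imwrite("pics/w4.png",im[:,:,::-1])
i=im.astype(int);r,g,b=i[...,0],i[...,1],i[...,2];P=cloud(*W,d)
m=(r>110)&(g<70)&(b<70)&(P[...,2]>.03)&(P[...,2]<.06);uv=np.argwhere(m)[:,::-1];X=np.array([onz(*W,q,.047)[:2] for q in uv]).astype(np.float32)
print(o["ee_pos"],o["eef_rot"],len(X),cv2.minAreaRect(X),cv2.fitLine(X,2,0,.01,.01).ravel(),P[m][:,2].mean())
E
```

```text
time_s: 6.6
ee_pos: [0.5152, 0.2949, 0.1486]
eef_rot: [-3.135, 0.001, 1.811]
force: [-0.5, -0.6, -0.5]
grip_width: 0.0468
dot (np.float64(305.07142857142856), np.float64(175.14285714285714)) [0.5867 0.0283 0.189 ] 0.0333514380289521 195.86213872732287
[0.5152 0.2949 0.1486] [-3.1355  0.0013  1.8112] 1401 ((0.504658579826355, 0.29198992252349854), (0.0982578843832016, 0.013994693756103516), 13.842574119567871) [0.9705 0.2411 0.5022 0.2915] 0.04737023185069031
```

View pics/w4.png

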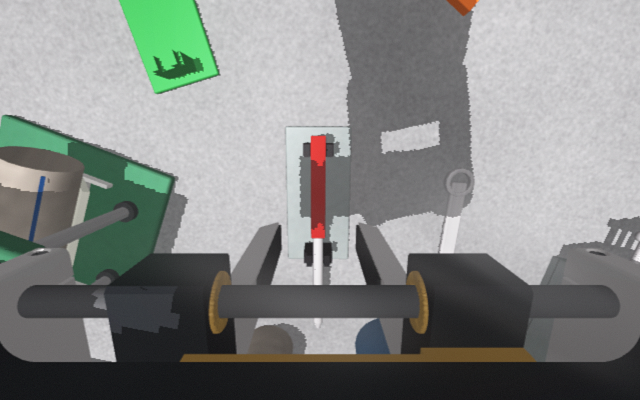

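```bash
python3 -m inch '[0,0.4,4.25,0,0,0,0.5,0,0,4.25,0,0,0,0.5,0,0,4.2,0,0,0,0.5,0,0,0,0,0,0,0.5]' 50
python3 -m inch '[0,0,0,0,0,0,0,0,0,0,0,0,0,0,0,0,0,0,0,0,0,0,0,0,0,0,0,0]' 50
python3 - <<'E'
from h import *
im=cv2.imread("pics/w3.png").astype(int);s=im[162:186,292:320]
sc=s[...,2]/(s[...,1]+1);np.set_printoptions(precision=1,suppress=True,linewidth=250)
print(sc[4:20])
o=ctrl.get_obs();np.set_printoptions(precision=4,suppress=True);print(o["force"],o["moment"],o["eef_rot"])
E
```

```text
time_s: 7.15
ee_pos: [0.5205, 0.2964, 0.0245]
eef_rot: [-3.14, 0.0, 1.81]
force: [0.3, -0.3, 0.2]
grip_width: 0.0469
time_s: 7.65
ee_pos: [0.5209, 0.2966, 0.0253]
eef_rot: [3.14, -0.0, 1.812]
force: [-0.8, -1.4, 5.6]
grip_width: 0.0137
[[0.6 0.6 0.7 0.9 1.1 1.3 1.3 1.3 1.3 1.3 1.3 1.3 1.3 1.3 1.3 1.3 1.3 1.3 1.3 1.3 1.3 1.3 1.3 1.3 1.3 1.3 1.3 1.3]
 [0.6 0.7 1.  1.2 1.3 1.3 1.2 1.3 1.3 1.3 1.2 1.3 1.3 1.3 1.3 1.3 1.3 1.3 1.3 1.3 1.3 1.3 1.3 1.3 1.3 1.3 1.3 1.3]
 [0.7 1.1 1.3 1.3 1.3 1.3 1.3 1.3 1.3 1.3 1.3 1.2 1.3 1.3 1.3 1.3 1.3 1.3 1.3 1.3 1.3 1.3 1.3 1.3 1.3 1.3 1.3 1.3]
 [1.  1.3 1.3 1.3 1.3 1.3 1.3 1.3 1.3 1.3 1.3 1.3 1.3 1.3 1.3 1.3 1.3 1.3 1.3 1.3 1.3 1.3 1.3 1.3 1.3 1.3 1.3 1.3]
 [1.3 1.3 1.3 1.3 1.3 1.3 1.3 1.3 1.3 1.3 1.3 1.3 1.3 1.3 1.3 1.3 1.3 1.3 1.3 1.3 1.3 1.3 1.3 1.3 1.3 1.3 1.3 1.3]
 [1.3 1.3 1.3 1.3 1.3 1.3 1.3 1.3 1.3 1.3 1.3 1.3 1.3 1.3 1.3 1.3 1.3 1.3 1.3 1.3 1.3 1.3 1.3 1.3 1.3 1.3 1.3 1.3]
 [1.3 1.3 1.3 1.3 1.3 1.3 1.3 1.3 1.3 1.3 1.3 1.3 1.3 1.3 1.3 1.3 1.3 1.3 1.3 1.3 1.3 1.3 1.3 1.3 1.3 1.3 1.3 1.3]
 [1.3 1.3 1.3 1.3 1.3 1.3 1.3 1.3 1.3 1.3 1.3 1.4 1.6 1.8 1
[... 354 characters left out ...]
4 1.3 1.3 1.3 1.3 1.3 1.3 1.3 1.3 1.3 1.3 1.3]
 [1.3 1.3 1.3 1.3 1.3 1.3 1.3 1.3 1.3 1.3 1.3 1.4 1.8 2.2 2.  1.5 1.3 1.3 1.3 1.3 1.3 1.3 1.3 1.3 1.3 1.3 1.3 1.3]
 [1.3 1.3 1.3 1.3 1.3 1.3 1.3 1.3 1.3 1.3 1.3 1.3 1.3 1.5 1.5 1.3 1.3 1.3 1.3 1.3 1.3 1.3 1.3 1.3 1.3 1.3 1.3 1.3]
 [1.3 1.3 1.3 1.3 1.3 1.3 1.3 1.3 1.3 1.3 1.3 1.3 1.3 1.3 1.3 1.3 1.3 1.3 1.3 1.3 1.3 1.3 1.3 1.3 1.3 1.3 1.3 1.3]
 [1.3 1.3 1.3 1.3 1.3 1.3 1.3 1.3 1.3 1.3 1.3 1.3 1.3 1.3 1.3 1.3 1.3 1.3 1.3 1.3 1.3 1.3 1.3 1.3 1.3 1.3 1.3 1.3]
 [1.3 1.3 1.3 1.3 1.3 1.3 1.3 1.3 1.3 1.3 1.3 1.3 1.3 1.3 1.3 1.3 1.3 1.3 1.3 1.3 1.3 1.3 1.3 1.3 1.3 1.3 1.3 1.3]]
[-0.766  -1.4379  5.57  ] [-0.1722  0.0565  0.0413] [ 3.1405 -0.0002  1.8118]
```

```bash
python3 -m inch '[0,0,-3,0,0,0,0,0,0,-6,0,0,0,0,0,0,-6,0,0,0,0,0,0,-6,0,0,0,0,0,0,0,0,0,0,0]' 50
python3 -m inch '[-4.65,-2.75,0,0,0,-0.02,0,-4.65,-2.75,0,0,0,0,0,-4.65,-2.75,0,0,0,0,0,-4.65,-2.75,0,0,0,0,0,-4.65,-2.75,0,0,0,0,0,-4.65,-2.75,0,0,0,0,0,0,0,4,0,0,0,0,0,0,3.8,0,0,0,0,0,0,0,0,0,0,0,0,0,0,0,0,0,0]'
cat > chk.py <<'E'
from h import *
import sys
o=ctrl.get_obs();print(o["ee_pos"],o["eef_rot"],o["force"],o["moment"],o["grip_width"])
y=o["eef_rot"][2];n=np.array([np.sin(y),-np.cos(y)]);C=np.array([.6188,.0374]);v=o["ee_pos"][:2]+.138*n-C
print("tip rel C: radius %.4f ang %.1f ; along %.4f lateral %.4f"%(np.hypot(*v),np.degrees(np.arctan2(v[1],v[0]))%360,-v@n,v@[-n[1],n[0]]))
V={}
for c in("scene","side"):
    im,d=ctrl.camera(c);cv2.imwrite(f"pics/{c}{sys.argv[1]}.png",im[:,:,::-1])
    V[c]=im
    for l in("bar_tip","collar_mark","bar"):
        for q in ctrl.place_of(c,l)[:2]:
            V.setdefault(l,{}).setdefault(c,[]).append(q["centre"]);print(c,l,round(q["score"],2),q["centre"])
for l in("bar_tip","collar_mark","bar"):
    if l in V and len(V[l])==2:
        X=tri([(*cam(c),V[l][c][0]) for c in V[l]]);print(l,X,[proj(*cam(c),X)-V[l][c][0] for c in V[l]])
a=V["scene"][150:270,260:380];b=V["side"][130:250,200:320]
cv2.imwrite(f"pics/c{sys.argv[1]}.png",cv2.resize(np.hstack([a,b]),(800,400),interpolation=cv2.INTER_CUBIC)[:,:,::-1])
E
python3 chk.py 1
```

```text
time_s: 8.28
ee_pos: [0.5217, 0.2972, 0.2395]
eef_rot: [3.134, -0.002, 1.812]
force: [-0.3, 0.6, -2.8]
grip_width: 0.0131
time_s: 9.52
ee_pos: [0.4325, -0.0153, 0.1574]
eef_rot: [3.141, 0.0, 1.832]
force: [-0.2, 0.2, -0.9]
grip_width: 0.0137
[ 0.4325 -0.0153  0.1574] [3.141  0.0002 1.8323] [-0.2195  0.1963 -0.9166] [ 0.0393 -0.1596 -0.0088] 0.013693131729012755
tip rel C: radius 0.0556 ang 197.8 ; along 0.0556 lateral -0.0027
scene bar_tip 0.61 [320.8, 204.9]
scene bar_tip 0.55 [390.3, 166.7]
scene collar_mark 0.73 [319.4, 207.3]
scene bar 0.6 [427.3, 183.8]
scene bar 0.49 [318.1, 161.8]
side bar_tip 0.89 [287.0, 186.9]
side bar_tip 0.79 [415.3, 305.5]
side collar_mark 0.6 [282.6, 187.0]
side bar 0.75 [384.1, 354.8]
side bar 0.72 [352.0, 181.8]
bar_tip [0.5666 0.0201 0.1684] [array([-0.2056, -0.3244]), array([-0.3034,  0.3353])]
collar_mark [0.5769 0.019  0.1674] [array([0.1446, 0.2252]), array([ 0.21  , -0.2326])]
bar [0.2857 0.3465 0.0009] [array([-0.3791, -0.4816]), array([-0.652 ,  0.7479])]
```

View pics/c1.png

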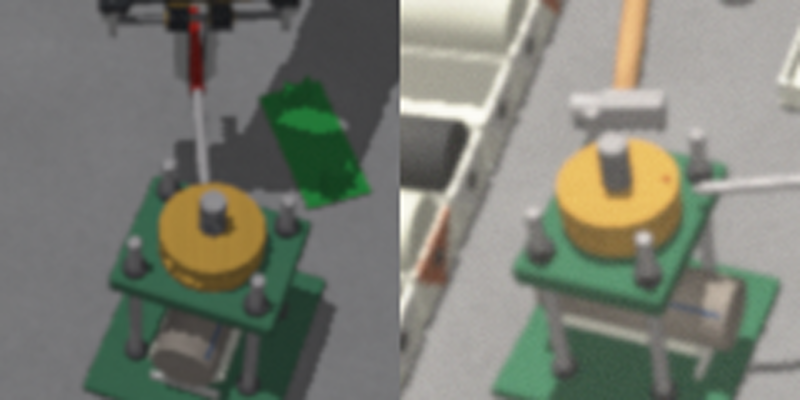

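The picture shows the bar's nose just outside the collar, in line with the red dot (side crop: nose (700,186), dot (666,180)). I shift 2.7 mm left and enter slowly.

```bash
python3 -m inch '[0.27,0,-0.1,0,0,0,0,0,0.5,0,0,0,0,0,0,0.5,0,0,0,0,0,0,0.4,0,0,0,0,0,0,0.3,0,0,0,0,0,0,0,0,0,0,0,0]'
```

```text
time_s: 10.68
ee_pos: [0.448, -0.0083, 0.1574]
eef_rot: [-3.141, -0.0, 1.832]
force: [-0.4, 0.2, -1.0]
grip_width: 0.0137
```

```bash
python3 -m inch '[0,0.6,0,0,0,0,0,0,0.6,0,0,0,0,0,0,0,0,0,0,0,0]'; python3 -m inch '[0,0.6,0,0,0,0,0,0,0.5,0,0,0,0,0,0,0,0,0,0,0,0]'
```

```text
time_s: 11.05
ee_pos: [0.4599, -0.0051, 0.1574]
eef_rot: [3.141, -0.0, 1.832]
force: [0.8, 0.5, -2.4]
grip_width: 0.0135
time_s: 11.42
ee_pos: [0.4705, -0.0023, 0.1574]
eef_rot: [3.141, -0.0, 1.832]
force: [0.7, 0.5, -1.7]
grip_width: 0.0136
```

```bash
cat > eff.py <<'E'
from h import *
o=ctrl.get_obs();C=np.array([.6188,.0374]);p=o["ee_pos"][:2];F=o["force"];y=o["eef_rot"][2];n=np.array([np.sin(y),-np.cos(y)]);v=C-p
r=p-C;print("t %.2f TCPang %.1f baryawang %.1f rho %.4f lat %.4f | tau %.3f (Mz %.3f rxF %.3f) tau6 %.3f F"%(o["time_s"],np.degrees(np.arctan2(r[1],r[0]))%360,(np.degrees(np.arctan2(n[1],n[0]))+180)%360,v@n,v@[-n[1],n[0]],o["moment"][2]+r[0]*F[1]-r[1]*F[0],o["moment"][2],r[0]*F[1]-r[1]*F[0],o["tau"][5]),F,"z%.4f"%o["ee_pos"][2],"g%.4f"%o["grip_width"],o["moment"])
E
python3 eff.py
python3 -m inch '[0.46,0.01,0,0,0,0.03,0,0.77,0.02,0,0,0,0.05,0,0.77,0.02,0,0,0,0.05,0]'|head -1;python3 eff.py
python3 -m inch '[0.77,0.02,0,0,0,0.05,0,0.77,0.02,0,0,0,0.05,0]'|head -1;python3 eff.py
python3 -m inch '[0.77,0.02,0,0,0,0.05,0,0.77,0.02,0,0,0,0.05,0]'|head -1;python3 eff.py
```

```text
t 11.43 TCPang 195.0 baryawang 195.0 rho 0.1536 lat -0.0000 | tau 0.046 (Mz 0.088 rxF -0.041) tau6 0.120 F [ 0.6923  0.4641 -1.6932] z0.1574 g0.0136 [ 0.2247 -0.2059  0.0876]
time_s: 11.8
t 11.80 TCPang 187.6 baryawang 187.4 rho 0.1540 lat 0.0006 | tau 0.193 (Mz -0.509 rxF 0.702) tau6 -1.609 F [-0.4351 -4.6571 -1.3698] z0.1575 g0.0135 [-0.7677 -0.2133 -0.5089]
time_s: 12.05
t 12.05 TCPang 182.1 baryawang 181.6 rho 0.1539 lat 0.0012 | tau 0.612 (Mz -0.629 rxF 1.241) tau6 -1.724 F [ 0.1786 -8.0623 -1.1111] z0.1575 g0.0135 [-1.4548 -0.2449 -0.6294]
time_s: 12.3
t 12.30 TCPang 176.4 baryawang 175.9 rho 0.1538 lat 0.0012 | tau 0.669 (Mz -0.687 rxF 1.356) tau6 -1.721 F [ 0.7872 -8.8833 -1.2939] z0.1574 g0.0134 [-1.4931 -0.2153 -0.6872]
```

```bash

python3 -m inch '[0.77,0.02,0,0,0,0.05,0,0.77,0.02,0,0,0,0.05,0]'|head -1;python3 eff.py
python3 -m inch '[0.77,0.02,0,0,0,0.05,0,0.77,0.02,0,0,0,0.05,0]'|head -1;python3 eff.py
python3 -m inch '[0.77,0.02,0,0,0,0.05,0,0.77,0.02,0,0,0,0.05,0]'|head -1;python3 eff.py
python3 -m inch '[0.77,0.02,0,0,0,0.05,0,0.77,0.02,0,0,0,0.05,0]'|head -1;python3 eff.py
python3 -m inch '[0.77,0.02,0,0,0,0.05,0,0.77,0.02,0,0,0,0.05,0]'|head -1;python3 eff.py
```

```text
time_s: 12.55
t 12.55 TCPang 170.6 baryawang 170.2 rho 0.1537 lat 0.0012 | tau 0.938 (Mz -0.568 rxF 1.506) tau6 -1.714 F [-0.346  -9.8688 -1.4429] z0.1574 g0.0135 [-1.503  -0.0927 -0.5678]
time_s: 12.8
t 12.80 TCPang 164.9 baryawang 164.4 rho 0.1537 lat 0.0012 | tau 0.663 (Mz -0.586 rxF 1.250) tau6 -1.699 F [-0.6713 -8.2413 -1.1803] z0.1574 g0.0138 [-1.501  -0.1664 -0.5863]
time_s: 13.05
t 13.05 TCPang 159.2 baryawang 158.7 rho 0.1536 lat 0.0012 | tau 0.537 (Mz -0.599 rxF 1.136) tau6 -1.680 F [-0.4988 -7.7234 -1.6352] z0.1573 g0.0137 [-1.5513  0.0164 -0.5991]
time_s: 13.3
t 13.30 TCPang 153.4 baryawang 153.0 rho 0.1536 lat 0.0012 | tau 0.729 (Mz -0.609 rxF 1.338) tau6 -1.655 F [-1.256  -9.1104 -0.2521] z0.1572 g0.0135 [-1.5679  0.0284 -0.6089]
time_s: 13.55
t 13.55 TCPang 147.7 baryawang 147.2 rho 0.1535 lat 0.0012 | tau 0.712 (Mz -0.609 rxF 1.321) tau6 -1.628 F [-2.008  -8.9123 -1.3228] z0.1572 g0.0138 [-1.6153  0.2116 -0.6093]
```

```bash

for k in 1; do :; done
python3 -m inch '[0.77,0.02,0,0,0,0.05,0]'|head -1;python3 eff.py
python3 -m inch '[0.77,0.02,0,0,0,0.05,0]'|head -1;python3 eff.py
python3 -m inch '[0.77,0.02,0,0,0,0.05,0]'|head -1;python3 eff.py
python3 -m inch '[0.77,0.02,0,0,0,0.05,0]'|head -1;python3 eff.py
python3 -m inch '[0,0,0,0,0,0,0]'|head -1;python3 eff.py
```

```text
time_s: 13.68
t 13.68 TCPang 144.8 baryawang 144.4 rho 0.1535 lat 0.0012 | tau 0.622 (Mz -0.640 rxF 1.262) tau6 -1.613 F [-1.8623 -8.7464 -0.5167] z0.1572 g0.0134 [-1.6458  0.1642 -0.6401]
time_s: 13.8
t 13.80 TCPang 142.0 baryawang 141.5 rho 0.1534 lat 0.0012 | tau 0.698 (Mz -0.533 rxF 1.232) tau6 -1.599 F [-2.1206 -8.5321 -2.0588] z0.1572 g0.0135 [-1.5677  0.2727 -0.5334]
time_s: 13.92
t 13.93 TCPang 139.1 baryawang 138.7 rho 0.1534 lat 0.0012 | tau 0.694 (Mz -0.619 rxF 1.314) tau6 -1.583 F [-3.0302 -8.7039 -1.6507] z0.1571 g0.0136 [-1.5973  0.3429 -0.6194]
time_s: 14.05
t 14.05 TCPang 136.2 baryawang 135.8 rho 0.1534 lat 0.0012 | tau 0.701 (Mz -0.621 rxF 1.321) tau6 -1.568 F [-3.0389 -9.0184 -0.9835] z0.1571 g0.0136 [-1.5685  0.4025 -0.6207]
time_s: 14.18
t 14.18 TCPang 136.2 baryawang 135.9 rho 0.1534 lat 0.0009 | tau 0.544 (Mz -0.633 rxF 1.178) tau6 -0.090 F [-3.2638 -7.5037 -1.6827] z0.1570 g0.0136 [-1.4345  0.4211 -0.6335]
```

```bash

python3 -m inch '[-0.15,0,0,0,0,0,0,0,-1,0,0,0,0,0,0,-1.3,0,0,0,0,0,0,-1.3,0,0,0,0,0,0,-1.3,0,0,0,0,0,0,0,0,0,0,0,0]';python3 eff.py
python3 -m inch '[0,0,-5,0,0,0,0,0,0,-5,0,0,0,0,0,0,-5,0,0,0,0,0,5,0,0,0,0,0,0,5,0,0,0,0,0,0,5,0,0,0,0,0,0,4,0,0,0,0,0,0,0,0,0,0,0,0,0,0,0,0,0,0,0]'
cat > dot.py <<'E'
from h import *
import sys
o=ctrl.get_obs();im,d=ctrl.camera("wrist");W=cam("wrist",o);cv2.imwrite("pics/%s.png"%sys.argv[1],im[:,:,::-1])
P=cloud(*W,d);i=im.astype(int);r,g,b=i[...,0],i[...,1],i[...,2]
top=(abs(P[...,2]-.189)<.006)&(d>0)&(np.hypot(P[...,0]-.6188,P[...,1]-.0374)<.055)&(r>1.15*b+15)
hull=cv2.convexHull(np.argwhere(top)[:,::-1].astype(np.int32))[:,0]
X=np.array([onz(*W,q,.189)[:2] for q in hull]);A=np.c_[2*X,np.ones(len(X))];s=np.linalg.lstsq(A,(X**2).sum(1),rcond=None)[0]
print("circle",s[:2],np.sqrt(s[2]+s[0]**2+s[1]**2),top.sum())
M=top&(r>1.9*g+5)
n,lab,st,ce=cv2.connectedComponentsWithStats(M.astype(np.uint8))
for k in range(1,n):
    X=onz(*W,ce[k],.189);v=X[:2]-[.6188,.0374];w=X[:2]-s[:2]
    print("dot",st[k,4],ce[k],X,"r %.4f ang %.1f (own centre %.1f)"%(np.hypot(*v),np.degrees(np.arctan2(v[1],v[0]))%360,np.degrees(np.arctan2(w[1],w[0]))%360))
for l,z in("collar_mid",.172),("collar_mark",.172),("column",.2):
    for q in ctrl.place_of("wrist",l)[:2]:
        X=onz(*W,q["centre"],z);v=X[:2]-[.6188,.0374];print(l,round(q["score"],2),q["centre"],X,"ang %.1f"%(np.degrees(np.arctan2(v[1],v[0]))%360))
print(o["ee_pos"],o["eef_rot"])
E
python3 dot.py w5
```

```text
time_s: 14.92
ee_pos: [0.4716, 0.1782, 0.1576]
eef_rot: [3.142, -0.0, 0.803]
force: [0.1, 0.1, -1.2]
grip_width: 0.0136
t 14.93 TCPang 136.3 baryawang 136.0 rho 0.2037 lat 0.0008 | tau -0.037 (Mz -0.009 rxF -0.028) tau6 0.251 F [ 0.054   0.1399 -1.1506] z0.1576 g0.0136 [ 0.0336 -0.1642 -0.0092]
time_s: 16.05
ee_pos: [0.6085, 0.0456, 0.3073]
eef_rot: [-3.141, 0.0, 0.802]
force: [-0.0, 0.4, -1.2]
grip_width: 0.0138
circle [0.6192 0.0373] 0.045780973118208605 3073
collar_mid 0.8 [320.0, 205.1] [0.6206 0.0374 0.172 ] ang 359.2
collar_mark 0.74 [315.6, 162.5] [0.5841 0.0661 0.172 ] ang 140.5
collar_mark 0.45 [147.4, 353.9] [ 0.6093 -0.2469  0.172 ] ang 268.1
column 0.89 [338.9, 143.9] [0.5846 0.0964 0.2   ] ang 120.1
[0.6085 0.0456 0.3073] [-3.1412  0.0002  0.8021]
```

```bash
cat > dot2.py <<'E'
from h import *
import sys
im=cv2.imread("pics/%s.png"%sys.argv[1]).astype(float);o=ctrl.get_obs();W=cam("wrist",o)
C3=proj(*W,np.array([.619,.0373,.189]));v,u=np.mgrid[:400,:640];near=np.hypot(u-C3[0],v-C3[1])<70
sc=np.where(near,im[...,2]/(im[...,1]+5),0);M=sc>1.65
n,lab,st,ce=cv2.connectedComponentsWithStats(M.astype(np.uint8));print(C3,sc.max())
for k in range(1,n):
    if st[k,4]>3:
        X=onz(*W,ce[k],.189);w=X[:2]-[.619,.0373];print(st[k],ce[k],"r %.4f ang %.1f"%(np.hypot(*w),np.degrees(np.arctan2(w[1],w[0]))%360))
cv2.imwrite("pics/%sc.png"%sys.argv[1],cv2.resize(im[130:270,240:400].astype(np.uint8),(640,560),interpolation=cv2.INTER_CUBIC))
E
python3 dot2.py w5
```

```text
[318.6957 208.4381] 3.8518518518518516
[ 306  139   26  140 3514] [318.1884 207.6195] r 0.0010 ang 167.0
```

View pics/w5c.png

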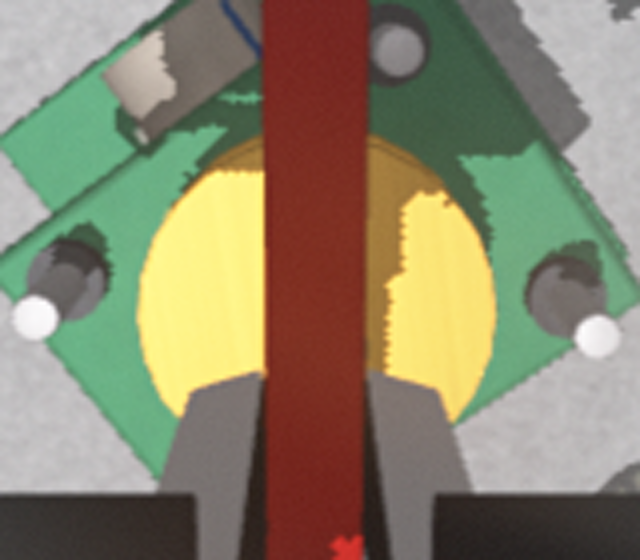

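The held handle hides the dot (it covers crop columns 265–365). I need the next yaw anyway, so I rotate to it and look again.

```bash
python3 -m inch '[0,0,0,0,0,-0.18,0,0,0,0,0,0,-0.18,0,0,0,0,0,0,-0.18,0,0,0,0,0,0,-0.18,0,0,0,0,0,0,-0.18,0,0,0,0,0,0,-0.17,0,0,0,0,0,0,0,0]'
python3 dot.py w6; sed -i 's/sc>1.65/sc>1.6/;s/near=/bx=abs(u-318.5)>16;near=bx\&/' dot2.py; python3 dot2.py w6
```

```text
time_s: 17.12
ee_pos: [0.6085, 0.0458, 0.3077]
eef_rot: [3.141, 0.0, 1.872]
force: [0.4, 0.2, -1.6]
grip_width: 0.0137
circle [0.6188 0.0373] 0.04580332483825891 3202
dot 1 [305. 163.] [0.581 0.024 0.189] r 0.0401 ang 199.5 (own centre 199.3)
dot 11 [335.0909 181.6364] [0.59   0.0584 0.189 ] r 0.0357 ang 143.9 (own centre 143.7)
collar_mid 0.63 [309.9, 200.9] [0.6209 0.0407 0.172 ] ang 58.2
collar_mid 0.52 [375.1, 192.3] [0.5909 0.1049 0.172 ] ang 112.5
collar_mark 0.77 [344.9, 171.9] [0.5796 0.0669 0.172 ] ang 143.0
column 0.95 [375.4, 191.2] [0.5856 0.0979 0.2   ] ang 118.8
[0.6085 0.0458 0.3077] [3.1412 0.0001 1.8716]Traceback (most recent call last):
  File "dot2.py", line 4, in <module>
    C3=proj(*W,np.array([.619,.0373,.189]));v,u=np.mgrid[:400,:640];bx=abs(u-318.5)>16;near=bx&np.hypot(u-C3[0],v-C3[1])<70
                                                                                            ~~^~~~~~~~~~~~~~~~~~~~~~~~~~
TypeError: ufunc 'bitwise_and' not supported for the input types, and the inputs could not be safely coerced to any supported types according to the casting rule ''safe''
```

```bash
python3 - <<'E'
from h import *
im=cv2.imread("pics/w6.png")
cv2.imwrite("pics/w6c.png",cv2.resize(im[140:240,280:400],(720,600),interpolation=cv2.INTER_CUBIC))
W=cam("wrist")
for a in(135,138,141,144,147):print(a,proj(*W,np.array([.6189+.0334*np.cos(np.radians(a)),.0373+.0334*np.sin(np.radians(a)),.189])))
E
```

```text
135 [336.1293 187.2077]
138 [335.3041 185.7288]
141 [334.3987 184.2921]
144 [333.4153 182.9019]
147 [332.3565 181.5622]
```

View pics/w6c.png

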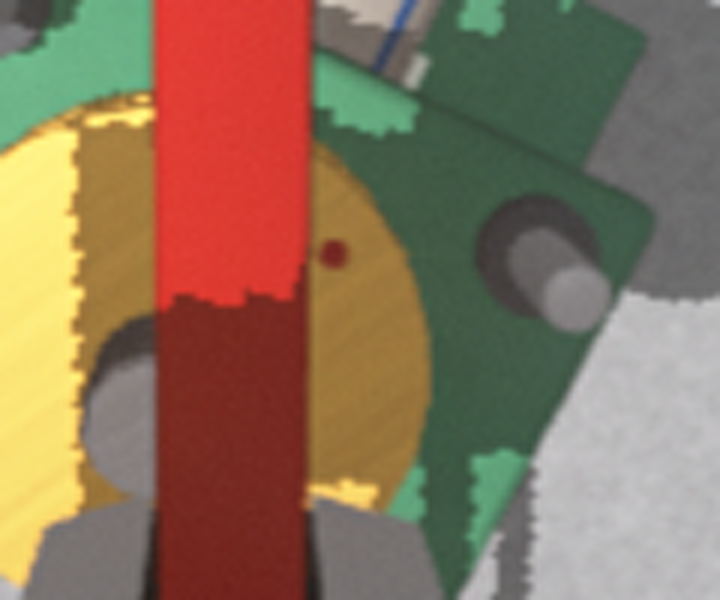

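The red dot is fully visible at crop (333,254), i.e. pixel (335.5,182.3), so the red hole is at about 143° and the collar has turned about 52°. The next hole should be at about 203°.

```bash
python3 -m inch '[0,0,0,0,0,-0.1,0,-0.3,-4.8,0,0,0,0,0,-0.3,-4.8,0,0,0,0,0,-0.3,-4.8,0,0,0,0,0,-0.3,-4.8,0,0,0,0,0,0,0,5,0,0,0,0,0,0,5,0,0,0,0,0,0,4.97,0,0,0,0,0,0,0,0,0,0,0]'; python3 eff.py
```

```text
time_s: 18.45
ee_pos: [0.4351, -0.0404, 0.1558]
eef_rot: [-3.137, -0.003, 1.97]
force: [-0.3, -0.3, -0.9]
grip_width: 0.0137
t 18.45 TCPang 203.0 baryawang 202.9 rho 0.1995 lat 0.0002 | tau 0.004 (Mz -0.030 rxF 0.034) tau6 0.018 F [-0.2758 -0.3018 -0.8536] z0.1558 g0.0137 [ 0.0522 -0.0786 -0.0296]
```

```bash
python3 -m inch '[0,0,-0.1,0,0,0,0,0,0.6,0,0,0,0,0,0,0.6,0,0,0,0,0]'|head -2;python3 eff.py; python3 -m inch '[0,0.5,0,0,0,0,0,0,0.5,0,0,0,0,0,0,0,0,0,0,0,0]'|head -2;python3 eff.py
```

```text
time_s: 18.82
ee_pos: [0.4486, -0.0359, 0.16]
t 18.82 TCPang 203.3 baryawang 203.0 rho 0.1853 lat 0.0011 | tau -0.199 (Mz -0.019 rxF -0.181) tau6 -0.119 F [-0.1799  0.9858 -1.5559] z0.1600 g0.0134 [ 0.0989 -0.1263 -0.0185]
time_s: 19.2
ee_pos: [0.4571, -0.0319, 0.1587]
t 19.20 TCPang 203.2 baryawang 203.0 rho 0.1760 lat 0.0006 | tau -0.023 (Mz -0.030 rxF 0.007) tau6 0.068 F [-0.1846 -0.1245 -1.3563] z0.1587 g0.0135 [ 0.0934 -0.1031 -0.0299]
```

```bash
python3 -m inch '[0,0.6,0,0,0,0,0,0,0.6,0,0,0,0,0,0,0,0,0,0,0,0]'|head -2;python3 eff.py; python3 -m inch '[0,0.6,0,0,0,0,0,0,0.4,0,0,0,0,0,0,0,0,0,0,0,0]'|head -2;python3 eff.py
```

```text
time_s: 19.58
ee_pos: [0.4682, -0.0272, 0.1587]
t 19.57 TCPang 203.2 baryawang 203.0 rho 0.1639 lat 0.0007 | tau -0.050 (Mz -0.008 rxF -0.043) tau6 0.077 F [ 0.0255  0.2951 -2.1278] z0.1587 g0.0135 [ 0.0375 -0.1426 -0.0075]
time_s: 19.95
ee_pos: [0.4773, -0.0234, 0.1587]
t 19.95 TCPang 203.3 baryawang 203.0 rho 0.1540 lat 0.0007 | tau 0.004 (Mz -0.005 rxF 0.009) tau6 0.011 F [ 0.4691  0.1395 -2.1072] z0.1587 g0.0135 [ 0.0633 -0.1756 -0.0048]
```

```bash

python3 -m inch '[0.46,0.01,0,0,0,0.03,0,0.77,0.02,0,0,0,0.05,0,0.77,0.02,0,0,0,0.05,0]'|head -1;python3 eff.py
python3 -m inch '[0.77,0.02,0,0,0,0.05,0,0.77,0.02,0,0,0,0.05,0]'|head -1;python3 eff.py
python3 -m inch '[0.77,0.02,0,0,0,0.05,0]'|head -1;python3 eff.py
python3 -m inch '[0.77,0.02,0,0,0,0.05,0]'|head -1;python3 eff.py
python3 -m inch '[0.77,0.02,0,0,0,0.05,0]'|head -1;python3 eff.py
python3 -m inch '[0.77,0.02,0,0,0,0.05,0]'|head -1;python3 eff.py
```

```text
time_s: 20.32
t 20.32 TCPang 196.0 baryawang 195.4 rho 0.1542 lat 0.0017 | tau 0.633 (Mz -0.565 rxF 1.198) tau6 -1.682 F [ 1.9072 -7.5362 -1.2895] z0.1589 g0.0137 [-1.4028 -0.4256 -0.565 ]
time_s: 20.58
t 20.57 TCPang 190.4 baryawang 189.7 rho 0.1541 lat 0.0019 | tau 0.687 (Mz -0.607 rxF 1.293) tau6 -1.672 F [ 2.1271 -8.141  -2.2319] z0.1588 g0.0136 [-1.4122 -0.3363 -0.6067]
time_s: 20.7
t 20.70 TCPang 187.5 baryawang 186.8 rho 0.1540 lat 0.0019 | tau 0.646 (Mz -0.599 rxF 1.245) tau6 -1.677 F [ 1.269  -7.9834 -1.8813] z0.1588 g0.0133 [-1.4059 -0.2937 -0.599 ]
time_s: 20.82
t 20.82 TCPang 184.6 baryawang 183.9 rho 0.1540 lat 0.0018 | tau 0.749 (Mz -0.495 rxF 1.244) tau6 -1.681 F [ 0.1869 -8.0846 -1.3593] z0.1588 g0.0135 [-1.3943 -0.1639 -0.4948]
time_s: 20.95
t 20.95 TCPang 181.8 baryawang 181.1 rho 0.1539 lat 0.0019 | tau 0.660 (Mz -0.579 rxF 1.239) tau6 -1.683 F [ 0.2925 -8.0416 -1.1443] z0.1588 g0.0137 [-1.5144 -0.2676 -0.5786]
time_s: 21.08
t 21.07 TCPang 178.9 baryawang 178.2 rho 0.1539 lat 0.0019 | tau 0.697 (Mz -0.570 rxF 1.267) tau6 -1.683 F [-0.6269 -8.2235 -2.2461] z0.1587 g0.0134 [-1.4215 -0.116  -0.5705]
```

```bash

python3 -m inch '[0.77,0.02,0,0,0,0.05,0]'|head -1;python3 eff.py
python3 -m inch '[0.77,0.02,0,0,0,0.05,0]'|head -1;python3 eff.py
python3 -m inch '[0.77,0.02,0,0,0,0.05,0]'|head -1;python3 eff.py
python3 -m inch '[0.77,0.02,0,0,0,0.05,0]'|head -1;python3 eff.py
python3 -m inch '[0.77,0.02,0,0,0,0.05,0]'|head -1;python3 eff.py
```

```text
time_s: 21.2
t 21.20 TCPang 176.0 baryawang 175.3 rho 0.1539 lat 0.0018 | tau 0.689 (Mz -0.570 rxF 1.258) tau6 -1.682 F [ 0.1047 -8.2051 -1.5091] z0.1587 g0.0135 [-1.4601 -0.083  -0.5697]
time_s: 21.32
t 21.32 TCPang 173.2 baryawang 172.5 rho 0.1538 lat 0.0018 | tau 0.640 (Mz -0.633 rxF 1.273) tau6 -1.678 F [-0.5124 -8.2739 -1.8183] z0.1587 g0.0135 [-1.5062 -0.0765 -0.6331]
time_s: 21.45
t 21.45 TCPang 170.3 baryawang 169.6 rho 0.1538 lat 0.0019 | tau 0.825 (Mz -0.569 rxF 1.394) tau6 -1.680 F [-0.6748 -9.0793 -1.7469] z0.1586 g0.0134 [-1.5411  0.0508 -0.5686]
time_s: 21.58
t 21.57 TCPang 167.4 baryawang 166.7 rho 0.1537 lat 0.0019 | tau 0.770 (Mz -0.576 rxF 1.346) tau6 -1.681 F [-0.1596 -8.9356 -1.6703] z0.1586 g0.0134 [-1.6605  0.0544 -0.5759]
time_s: 21.7
t 21.70 TCPang 164.6 baryawang 163.9 rho 0.1537 lat 0.0020 | tau 0.900 (Mz -0.600 rxF 1.500) tau6 -1.679 F [-2.1257 -9.537  -1.1109] z0.1586 g0.0135 [-1.7431  0.153  -0.6   ]
```

```bash

python3 -m inch '[0.77,0.02,0,0,0,0.05,0]'|head -1;python3 eff.py
python3 -m inch '[0.77,0.02,0,0,0,0.05,0]'|head -1;python3 eff.py
```

```text
time_s: 21.82
t 21.82 TCPang 161.8 baryawang 161.0 rho 0.1536 lat 0.0020 | tau 1.018 (Mz -0.558 rxF 1.576) tau6 -1.676 F [-2.5234 -9.9681 -1.4908] z0.1586 g0.0136 [-1.7835  0.2448 -0.5577]
time_s: 21.95
t 21.95 TCPang 158.9 baryawang 158.1 rho 0.1536 lat 0.0021 | tau 1.070 (Mz -0.593 rxF 1.663) tau6 -1.670 F [ -2.4105 -10.6755  -0.8208] z0.1585 g0.0135 [-1.8235  0.3309 -0.593 ]
```

```bash

python3 -m inch '[-0.2,0,0,0,0,0,0,0,-1,0,0,0,0,0,0,-1.5,0,0,0,0,0,0,-2,0,0,0,0,0,0,-2,0,0,0,0,0,0,0,-4,0,0,0,0,0,0,-4,0,0,-0.1,0,0,0,0,0,0,-0.18,0,0,0,0,0,0,-0.18,0,0,0,0,0,0,-0.16,0,0,0,0,0,0,0,0]'; python3 - <<'E'
from h import *
o=ctrl.get_obs();y=o["eef_rot"][2];p=o["ee_pos"]
for t in [(.5209,.2966)]:
    d=np.array(t)-p[:2];print("need wz",-(1.812-y),"tx",100*d@[np.cos(y),np.sin(y)],"ty",100*d@[np.sin(y),-np.cos(y)],"tz to .0253",100*(p[2]-.0253))
im,d=ctrl.camera("wrist");W=cam("wrist",o);cv2.imwrite("pics/w7.png",im[:,:,::-1])
i=im.astype(int);m=(i[...,0]>90)&(i[...,1]<70)&(i[...,2]<70)
i0=cv2.imread("pics/w6.png")[:,:,::-1].astype(int);m0=(i0[...,0]>90)&(i0[...,1]<70)&(i0[...,2]<70)
for q in(m0,m):
    q=q&(abs(np.arange(640)-318)<40)[None];uv=np.argwhere(q);print("handle rows",uv.min(0),uv.max(0),cv2.fitLine(uv[:,::-1].astype(np.float32),2,0,.01,.01).ravel())
E
```

```text
time_s: 23.32
ee_pos: [0.4146, 0.1159, 0.2388]
eef_rot: [3.142, -0.0, 1.811]
force: [0.6, -0.4, -0.8]
grip_width: 0.0134
need wz -0.0007288984306572655 tx 15.015032882979957 ty 14.630702830830181 tz to .0253 21.347103190385308
handle rows [128 305] [284 337] [  0.0026  -1.     318.2028 204.4841]
handle rows [129 306] [284 331] [  0.0046  -1.     318.2383 204.7304]
```

```bash

python3 -m inch '[3.75,3.66,0,0,0,0,0,3.75,3.66,0,0,0,0,0,3.75,3.66,0,0,0,0,0,3.76,3.65,0,0,0,0,0,0,0,6,0,0,0,0,0,0,6,0,0,0,0,0,0,4,0,0,0,0,0,0,0,0,0,0,0]'; python3 eff.py|cut -c1-60
```

```text
time_s: 24.38
ee_pos: [0.5196, 0.2959, 0.0761]
eef_rot: [-3.136, 0.001, 1.809]
force: [0.1, -0.8, -1.7]
grip_width: 0.0138
t 24.38 TCPang 111.0 baryawang 193.7 rho 0.0354 lat -0.2746
```

```bash

python3 -m inch '[0,0.12,2,0,0,0,0,0,0,1.8,0,0,0,0,0,0,0.8,0,0,0,0,0,0,0.2,0,0,0,0,0,0,0,0,0,0,0]'
python3 -m inch '[0,0,0.15,0,0,0,0,0,0,0,0,0,0,0]'
```

```text
time_s: 25.0
ee_pos: [0.5224, 0.2969, 0.0312]
eef_rot: [3.141, -0.0, 1.812]
force: [0.5, -0.5, -0.6]
grip_width: 0.0131
time_s: 25.25
ee_pos: [0.5222, 0.2968, 0.0294]
eef_rot: [3.141, -0.0, 1.812]
force: [-0.2, 0.1, -1.9]
grip_width: 0.0137
```

```bash

python3 -m inch '[0,-0.1,0.2,0,0,0,0,0,0,0.1,0,0,0,0,0,0,0.1,0,0,0,0,0,0,0,0,0,0,0]'

```

```text
time_s: 25.75
ee_pos: [0.5212, 0.2966, 0.0253]
eef_rot: [3.142, 0.0, 1.812]
force: [-1.6, -0.3, 0.5]
grip_width: 0.0134
```

Now I release, rise clear and check.

```bash

python3 -m inch '[0,0,0,0,0,0,0.2,0,0,0,0,0,0,0.4,0,0,0,0,0,0,0.4,0,0,0,0,0,0,0.4,0,0,-2,0,0,0,0.4,0,0,-5,0,0,0,0.4,0,0,-5,0,0,0,0.4,0,0,0,0,0,0,0.4]'
python3 - <<'E'
from h import *
o=ctrl.get_obs();im,d=ctrl.camera("wrist");W=cam("wrist",o);cv2.imwrite("pics/w8.png",im[:,:,::-1])
i=im.astype(int);r,g,b=i[...,0],i[...,1],i[...,2];P=cloud(*W,d)
m=(r>110)&(g<70)&(b<70)&(P[...,2]>.03)&(P[...,2]<.06);uv=np.argwhere(m)[:,::-1];X=np.array([onz(*W,q,.047)[:2] for q in uv]).astype(np.float32)
print(len(X),cv2.minAreaRect(X),cv2.fitLine(X,2,0,.01,.01).ravel(),"z",P[m][:,2].mean())
for c in("scene","side"):
    im,_=ctrl.camera(c);cv2.imwrite(f"pics/{c}9.png",im[:,:,::-1])
    print(c,[(round(q["score"],2),q["centre"]) for l in("core","bar","rest") for q in ctrl.place_of(c,l)[:1]])
E
```

```text
time_s: 26.75
ee_pos: [0.5228, 0.2974, 0.1509]
eef_rot: [3.133, -0.002, 1.812]
force: [0.3, -0.2, -0.7]
grip_width: 0.0376
1410 ((0.5045989155769348, 0.29315072298049927), (0.09775283932685852, 0.013941129669547081), 14.206400871276855) [0.9714 0.2374 0.5026 0.2926] z 0.04738702369670092
scene [(0.7, [323.3, 238.5]), (0.58, [407.7, 227.4]), (0.9, [402.1, 237.1])]
side [(0.17, [203.7, 361.1]), (0.86, [294.5, 310.4]), (0.73, [293.6, 319.4])]
```

View pics/w8.png

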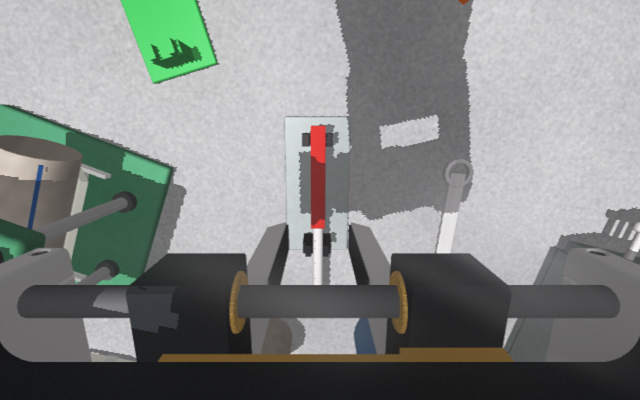

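View pics/side9.png

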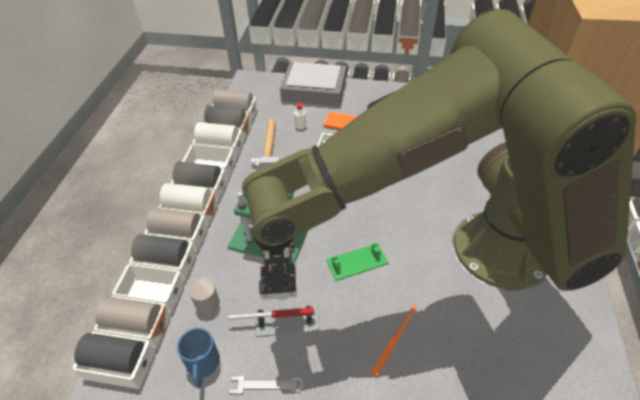

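The wrist view shows the bar in both notches at (318,125)–(318,240), nose the same way as before. The side view shows the gripper clear and the bystanders where they were.

```bash
python3 -c "
from station import ctrl
print(ctrl.hand_in())"
```

```text
the job is handed in; nothing more can be done
None
```

I clamped the core with the red-handled bar in two swings and handed the job in after about 27 of the 72 s. `hand_in` gives no verdict.

- **Turning:** The first swing, in the red-dot hole, turned the collar about 52°. I drew the bar out, put it in the next hole and turned again. The second swing ran freely at about 0.68 N m and started to rise after about 30° of bar travel. I stopped at about 1.06 N m.
- **Clamp force:** That is about 0.37 N m above the free effort, or roughly 57 N on the core. It is a little over half as much again, but within the allowed 0.15 to 0.55. Single readings scatter by about ±0.1 N m, and I did not measure the clamp force again after drawing the bar out.
- **Bar:** In the last wrist picture it lies in both notches, about 1 mm and 0.4° from where it lay at the start. Its height is unchanged and the nose points the same way.
- **Surroundings:** The gripper was open and clear. The bystanders visible in the last pictures looked unmoved, but I did not measure the bystanders or the core numerically.
- **Checks that disagreed:** The network's mark position and the red dot differed by about 5° on the hole angle at the start. I used the dot, and both insertions went in without noticeable force. In the last side picture the arm hid the clamp, so the network's core reading there was a false one (score 0.17).

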